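# Count to the third gap and push the cassette home

### The arm

A 6-joint arm with a two-finger parallel gripper is mounted at the origin on the work surface. World frame = base frame: x ahead of the robot, y to its left, z up, the work surface at z = 0. Lengths are in m, angles in degrees, forces in N, time in s.
With the tool pointing down it reaches from about 0.25 to 0.8 m from the base axis. Payload 8.5 kg.
Tool frame: the origin (TCP) lies on the centre line of the jaws, within the pads' length; the fingertips stand 19 mm ahead of it and the grasp point (between the pads) is the TCP; y points along the fingers, x is the direction in which the jaws open and shut, and the axes are right-handed (so a half turn about y gives the same grasp; the last joint's range is limited). The gripper opens to 85 mm and grips with 20 to 120 N. Pads are 22 mm wide; open, the fingers measure 114 mm over their backs; the gripper's body (76 mm by 85 mm) begins 54 mm behind the grasp point. The pads swing forward as they close: fully open they stand 13 mm farther back than shut.
Start: joints at [66.234, 13.648, -0.773, 75.585, 0, 90], TCP at [0.212, 0.48, 0.25] pointing down, gripper open.
Joint ranges: [-152.45, 152.45], [-59.26, 108.67], [-65.41, 83.53], [-104.44, 129.93], [-82.83, 76.93], [-180, 180]. Speed limits (degrees/s): [127.2, 127.2, 159.86, 180, 180, 180].

### API

Orientations are given as [roll, pitch, yaw] about the fixed x, y, z axes, in that order (R = Rz(yaw) Ry(pitch) Rx(roll)).
In Python, from rig import get_obs, snapshot, get_calibration, sign_off gives the robot as it stands.
- The arm moves only by the tool jog_arm, never from a script. Its argument "series" is a list of rows, each a list of 7 numbers: the turn, a rotation vector about the tool's x, y, z in units of 5 degrees (1.0 is 5 degrees), then the shift along the tool's x, y, z in cm, then the opening, from -1 (shut) to 1 (fully open). A call has exactly 10 rows; each row shifts and turns the commanded pose from where the row before left it, along the tool's axes as they then stand; what a row does not reach is not made up. A row lasts 1/12 s, in which the tool goes at most 41.7 mm and 7.16 degrees, less where a joint would pass 70% of its speed; a pose out of reach is approached as far as the arm can. A call with a gripper value outside its range is refused whole. The fingers move at their own pace and stop on an object; the grip force is fixed at half the most. Time passes only in rows, so rows that do not move let the fingers close, or fill a call up. It gives the time, the measured TCP pose, the force and the opening at its end, in the units of the state.
- get_obs(): the state, without advancing time (a new reading comes with each control period).
- snapshot(name): name is "scene" or "top" or "wrist"; returns the picture (384x512x3 uint8, red, green, blue); there is no depth.
- get_calibration(name): a dict with "intrinsics" (3x3 intrinsics, pixels), "view" (4x4, takes a point from world to camera coordinates). Camera axes: x right, y up, looking along -z (the intrinsics and any distortion apply to the point x, -y, -z); pixel columns grow to the right and rows downward; lengths in m; the calibration is good to about 2 mm. The wrist camera is an equidistant fisheye: a pixel r from the principal point sees the ray r / f radians off the axis. A picture is of the moment at which its call begins: read the wrist's pose just before it. get_calibration takes no time and is no camera call; for the wrist camera it gives the pose at the moment of the call.
- sign_off(): hands the job in, once; it reports no verdict.
The state is a dict: "t": time; "joint_positions": joint angles; "joint_vel": joint speeds; "joint_torque": joint torques, N m; "eef_pos": TCP position; "orientation": TCP orientation; "force": force on the tool from outside, world axes, zero at the start; "moment": the same for the moment, N m; "opening": opening from 0.0 (shut) to 1.0 (fully open).
Only numpy, scipy, OpenCV 4.12 (cv2) and the standard library are available. Lean on these libraries where they do the work, as an engineer would, in place of code of your own. Each camera call takes 0.05 s, during which the arm holds its last target.

### The job

Starting at the red end of the sample rack, run a fingertip along the back rail so that it flicks over the first, second and third yellow tabs in turn, and none beyond. Then, pushing with the fingers and never lifting or tipping it, slide the smoked sample cassette along the ledge and push it fully home into that third gap from the red end. Leave the cup, weight and scoop where they are.

Things in the scene. Friction and masses are not known exactly. Their poses are not given: they have to be found in the camera images.
- rack: Fixed divider rack, turned up to 10 degrees. Origin: centre of its underside on the counter. Axes: x from the near lip to the back rail (away from the robot), y along the rail to the left, z up. In its frame, mm: grey deck, top at z 8, x -80 to 92, y -180 to 180; seven white upright dividers 8 thick, 46 apart from y 138 to -138, x 2 (round noses) to 68, tops at z 38.
- ledge (a point): Middle of the loading ledge, on the deck (rack x -35, y 0, z 8 mm): the strip of open deck from rack x -72 to 2 that runs along y in front of the divider noses, open at both ends. Along its near side stands an aluminium lip, x -80 to -72, top at z 14 (6 above the deck).
- rail (a point): Middle of the top of the aluminium back rail (rack x 80, y 0, z 45 mm): a bar x 68 to 92, y -142 to 142, behind the dividers; it closes the gaps at x 68 and carries the six yellow tabs.
- cassette_mid (a point): Centre (16 above underside) of the loose smoked-acrylic sample cassette: dark box with brown lid, 70 long (its x), 32 wide, 32 high plus a 4 white ridge, about 100 g. Starts anywhere along the ledge, its length along the rack's x, ends about 2 mm from lip and noses. Fully home in a gap, its far end meets the back rail and its near end stands 4 proud of the noses.
- red_cap_top (a point): Centre of the top of the red plastic cap, 24 x 30, 45 high, flush with the top of the back rail, at one of the rail's two ends (157 to the left or right of the rack's middle, at rack x 80). Gaps and tabs are counted from this end.
- black_cap_top (a point): The same for the black cap at the other end of the rail.
- cup_mid (a point): Bystander: centre of the loose galvanized hopper cup, 76 across, 75 high.
- weight_mid (a point): Bystander: centre of the loose steel calibration weight with a knob, 50 across, 68 high, 0.7 kg.
- scoop_mid (a point): Bystander: near the middle of the loose yellow plastic scoop, about 190 long (bowl towards its +x), 60 wide, 35 high; the point is 17 above the counter.
- gap1 (a point): Where the cassette's centre lies when fully home in gap 1 (38 wide between dividers, open to the ledge and upward), numbered from the rack's left (+y) end whichever end is red: rack x 33, y 115, z 24 mm. Axes as the rack's.
- gap2 (a point): Where the cassette's centre lies when fully home in gap 2 (38 wide between dividers, open to the ledge and upward), numbered from the rack's left (+y) end whichever end is red: rack x 33, y 69, z 24 mm. Axes as the rack's.
- gap3 (a point): Where the cassette's centre lies when fully home in gap 3 (38 wide between dividers, open to the ledge and upward), numbered from the rack's left (+y) end whichever end is red: rack x 33, y 23, z 24 mm. Axes as the rack's.
- gap4 (a point): Where the cassette's centre lies when fully home in gap 4 (38 wide between dividers, open to the ledge and upward), numbered from the rack's left (+y) end whichever end is red: rack x 33, y -23, z 24 mm. Axes as the rack's.
- gap5 (a point): Where the cassette's centre lies when fully home in gap 5 (38 wide between dividers, open to the ledge and upward), numbered from the rack's left (+y) end whichever end is red: rack x 33, y -69, z 24 mm. Axes as the rack's.
- gap6 (a point): Where the cassette's centre lies when fully home in gap 6 (38 wide between dividers, open to the ledge and upward), numbered from the rack's left (+y) end whichever end is red: rack x 33, y -115, z 24 mm. Axes as the rack's.
- tab1 (a joint): Angle of the yellow sprung tab standing on the back rail behind gap 1 (from the left), a paddle 16 wide across the rail, 4 thick along it, standing 22 above the rail's top (67 above the counter) at rack x 80, y 115; hinged at the rail's top. 0 upright; positive leans to the rack's right (-y), negative to its left; bends to 1.4 rad either way and springs back; light (0.03 Nm per rad).
- tab2 (a joint): Angle of the yellow sprung tab standing on the back rail behind gap 2 (from the left), a paddle 16 wide across the rail, 4 thick along it, standing 22 above the rail's top (67 above the counter) at rack x 80, y 69; hinged at the rail's top. 0 upright; positive leans to the rack's right (-y), negative to its left; bends to 1.4 rad either way and springs back; light (0.03 Nm per rad).
- tab3 (a joint): Angle of the yellow sprung tab standing on the back rail behind gap 3 (from the left), a paddle 16 wide across the rail, 4 thick along it, standing 22 above the rail's top (67 above the counter) at rack x 80, y 23; hinged at the rail's top. 0 upright; positive leans to the rack's right (-y), negative to its left; bends to 1.4 rad either way and springs back; light (0.03 Nm per rad).
- tab4 (a joint): Angle of the yellow sprung tab standing on the back rail behind gap 4 (from the left), a paddle 16 wide across the rail, 4 thick along it, standing 22 above the rail's top (67 above the counter) at rack x 80, y -23; hinged at the rail's top. 0 upright; positive leans to the rack's right (-y), negative to its left; bends to 1.4 rad either way and springs back; light (0.03 Nm per rad).
- tab5 (a joint): Angle of the yellow sprung tab standing on the back rail behind gap 5 (from the left), a paddle 16 wide across the rail, 4 thick along it, standing 22 above the rail's top (67 above the counter) at rack x 80, y -69; hinged at the rail's top. 0 upright; positive leans to the rack's right (-y), negative to its left; bends to 1.4 rad either way and springs back; light (0.03 Nm per rad).
- tab6 (a joint): Angle of the yellow sprung tab standing on the back rail behind gap 6 (from the left), a paddle 16 wide across the rail, 4 thick along it, standing 22 above the rail's top (67 above the counter) at rack x 80, y -115; hinged at the rail's top. 0 upright; positive leans to the rack's right (-y), negative to its left; bends to 1.4 rad either way and springs back; light (0.03 Nm per rad).

How it is judged (in metres and radians):
On the way, in this order (a step that is already met when the one before it is completed fails the run):
1. the first yellow tab from the red end is flicked over (more than 0.35 rad) (((y of red_cap_top in the frame of rack above 0 m and (value of joint tab1 above 0.35 rad or value of joint tab1 below -0.35 rad)) or (y of red_cap_top in the frame of rack below 0 m and (value of joint tab6 above 0.35 rad or value of joint tab6 below -0.35 rad)))), for 0.02 s.
2. the second yellow tab from the red end is flicked over (more than 0.35 rad) (((y of red_cap_top in the frame of rack above 0 m and (value of joint tab2 above 0.35 rad or value of joint tab2 below -0.35 rad)) or (y of red_cap_top in the frame of rack below 0 m and (value of joint tab5 above 0.35 rad or value of joint tab5 below -0.35 rad)))), for 0.02 s.
3. the third yellow tab from the red end is flicked over (more than 0.35 rad) (((y of red_cap_top in the frame of rack above 0 m and (value of joint tab3 above 0.35 rad or value of joint tab3 below -0.35 rad)) or (y of red_cap_top in the frame of rack below 0 m and (value of joint tab4 above 0.35 rad or value of joint tab4 below -0.35 rad)))), for 0.02 s.
4. the cassette is fully home in the third gap from the red end (((y of red_cap_top in the frame of rack above 0 m and (x of cassette_mid in the frame of gap3 between -0.006 and 0.006 m and y of cassette_mid in the frame of gap3 between -0.006 and 0.006 m and z of cassette_mid in the frame of gap3 between -0.006 and 0.006 m)) or (y of red_cap_top in the frame of rack below 0 m and (x of cassette_mid in the frame of gap4 between -0.006 and 0.006 m and y of cassette_mid in the frame of gap4 between -0.006 and 0.006 m and z of cassette_mid in the frame of gap4 between -0.006 and 0.006 m)))), for 0.2 s.
At the end, for the whole second after the job is handed in: The cassette rests flat on the deck in the third gap from the red end, its centre within 6 mm of the home point in each direction, square to the rail within 0.12 rad, at rest (((y of red_cap_top in the frame of rack above 0 m and (x of cassette_mid in the frame of gap3 between -0.006 and 0.006 m and y of cassette_mid in the frame of gap3 between -0.006 and 0.006 m and z of cassette_mid in the frame of gap3 between -0.006 and 0.006 m)) or (y of red_cap_top in the frame of rack below 0 m and (x of cassette_mid in the frame of gap4 between -0.006 and 0.006 m and y of cassette_mid in the frame of gap4 between -0.006 and 0.006 m and z of cassette_mid in the frame of gap4 between -0.006 and 0.006 m))) and linear speed of cassette below 0.01 m/s and angle between cassette_mid's own z axis and vertical below 0.1 rad and angle between the x axis of cassette_mid and the x axis of rack, either way round below 0.12 rad); the robot touches nothing.
It fails at once if a tab beyond the third from the red end is flicked over (more than 0.35 rad) ((y of red_cap_top in the frame of rack above 0 m and ((value of joint tab4 above 0.35 rad or value of joint tab4 below -0.35 rad) or (value of joint tab5 above 0.35 rad or value of joint tab5 below -0.35 rad) or (value of joint tab6 above 0.35 rad or value of joint tab6 below -0.35 rad))) or (y of red_cap_top in the frame of rack below 0 m and ((value of joint tab1 above 0.35 rad or value of joint tab1 below -0.35 rad) or (value of joint tab2 above 0.35 rad or value of joint tab2 below -0.35 rad) or (value of joint tab3 above 0.35 rad or value of joint tab3 below -0.35 rad)))).
It fails at once if the cassette is lifted more than 12 mm (z of cassette_mid in the frame of rack above 0.036 m).
It fails at once if the cassette is tipped more than 0.3 rad (angle between cassette_mid's own z axis and vertical above 0.3 rad).
It fails at once if the cassette falls off the rack (z of cassette_mid in the frame of rack below 0.016 m).
It fails at once if the cup, weight or scoop is moved more than 15 mm (distance of any of cup_mid, weight_mid, scoop_mid from where it was at the start of the episode above 0.015 m).
It also fails if it takes over 59 s, if anything falls off the work surface, if the arm or the gripper's body presses on something with over 40 N, if the wrist force passes 120 N, or if a joint passes its speed limit or range.

## Working session

There is one attempt and no reset: what is moved stays moved. The work goes in short steps, Python scripts to look and compute and a tool call to move; the robot and the scene stay as the last step left them, time stands still between calls to the robot, and variables do not carry over. Pictures are saved under pics/ and viewed, and the job is handed in when it is done.

Besides the shell and the picture viewer there is one more tool, called after "Emit:" as name(argument=value, ...), one argument or row to a line, values as JSON. jog_arm: Moves the arm, as the interface text tells. Its arguments: {"type":"object","properties":{"series":{"type":"array"}},"required":["series"]}

```bash
mkdir -p pics; ls; python3 - <<'E'
from rig import *
import cv2,numpy as np
np.set_printoptions(suppress=True,precision=4)
print(get_obs())
for n in ["scene","top","wrist"]:
    c=get_calibration(n);print(n,c)
    cv2.imwrite(f"pics/{n}0.png",snapshot(n)[:,:,::-1])
E
```

```text
pics
{'t': 0.0, 'joint_positions': array([66.2341, 13.6778, -0.8177, 75.5862,  0.0014, 89.9993]), 'joint_vel': array([ 0.0332, -0.005 , -0.017 ,  0.0456, -0.1635,  0.0096]), 'joint_torque': array([ -0.0024, -53.8781,  34.6435,   0.0185,   0.    ,  -0.    ]), 'eef_pos': array([0.2114, 0.4801, 0.2497]), 'orientation': array([-89.9986,   0.0817,  66.2348]), 'force': array([-0.6207,  0.1177, -1.0807]), 'moment': array([ 0.0192, -0.0477,  0.0502]), 'opening': 1.0002604506498012}
scene {'intrinsics': array([[347.5244,   0.    , 260.1865],
       [  0.    , 347.5244, 191.4335],
       [  0.    ,   0.    ,   1.    ]]), 'view': array([[ 0.0982,  0.9951, -0.0106, -0.0829],
       [-0.5687,  0.0649,  0.82  ,  0.2941],
       [ 0.8167, -0.0745,  0.5723, -1.4893],
       [ 0.    ,  0.    ,  0.    ,  1.    ]])}
top {'intrinsics': array([[426.9498,   0.    , 258.0419],
       [  0.    , 426.9498, 185.0715],
       [  0.    ,   0.    ,   1.    ]]), 'view': array([[-0.0034, -0.9997,  0.0245,  0.0074],
       [ 0.9865,  0.0007,  0.1641, -0.566 ],
       [-0.164 ,  0.0247,  0.9861, -1.1035],
       [ 0.    ,  0.    ,  0.    ,  1.    ]])}
wrist {'intrinsics': array([[297.3186,   0.    , 255.5161],
       [  0.    , 297.3186, 185.4883],
       [  0.    ,   0.    ,   1.    ]]), 'view': array([[ 0.4028,  0.9153, -0.0016, -0.5245],
       [-0.8772,  0.3855, -0.2863,  0.037 ],
       [-0.2614,  0.1167,  0.9581, -0.3791],
       [ 0.    ,  0.    ,  0.    ,  1.    ]])}
```

View pics/top0.png

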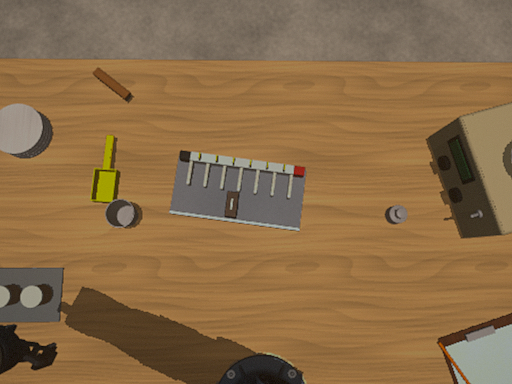

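View pics/scene0.png

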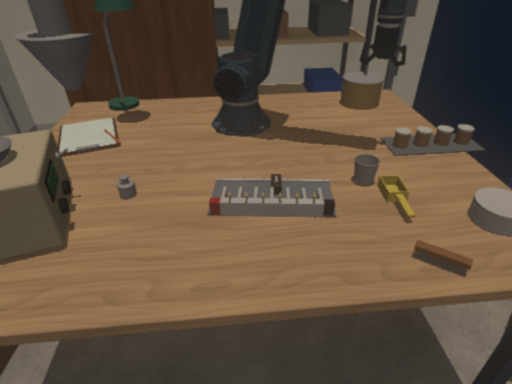

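View pics/wrist0.png

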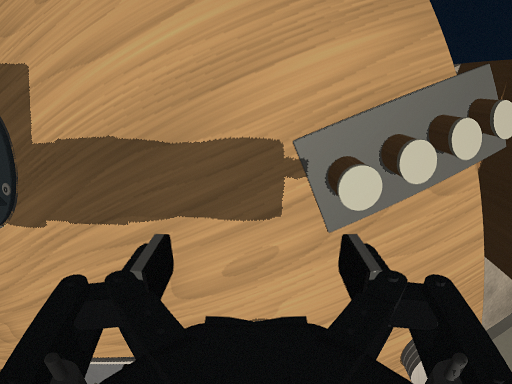

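```bash
cat > h.py <<'E'
from rig import *
import cv2,numpy as np
np.set_printoptions(suppress=True,precision=4)
def ray(n,uv,z,c=None):
    c=c or get_calibration(n);K=c["intrinsics"];V=c["view"];R=V[:3,:3];o=-R.T@V[:3,3]
    d=np.array([(uv[0]-K[0,2])/K[0,0],(uv[1]-K[1,2])/K[1,1]])
    if n=="wrist":
        r=np.hypot(*d); d=np.array([*(d/r*np.sin(r)),np.cos(r)])
    else: d=np.array([*d,1.])
    w=R.T@np.array([d[0],-d[1],-d[2]])
    return o+w*(z-o[2])/w[2]
def proj(n,p,c=None):
    c=c or get_calibration(n);K=c["intrinsics"];V=c["view"]
    q=V[:3,:3]@np.array(p)+V[:3,3];d=np.array([q[0],-q[1],-q[2]])
    if n=="wrist":
        th=np.arctan2(np.hypot(d[0],d[1]),d[2]);u=d[:2]/np.hypot(d[0],d[1])*th
    else:u=d[:2]/d[2]
    return u*K[0,0]+K[:2,2]
E
python3 - <<'E'
from h import *
for n in ["top","scene"]:
    im=cv2.imread(f"pics/{n}0.png")
    cv2.imwrite(f"pics/{n}0z.png",cv2.resize(im[135:245,155:325] if n=="top" else im[165:225,200:345],None,fx=4.7,fy=4.7,interpolation=cv2.INTER_CUBIC))
im=cv2.imread("pics/top0.png").astype(int);b,g,r=im[...,0],im[...,1],im[...,2]
def cen(m,x0,x1,y0,y1):
    k=np.zeros_like(m);k[y0:y1,x0:x1]=m[y0:y1,x0:x1]
    ys,xs=np.nonzero(k);print(len(xs),xs.min(),xs.max(),ys.min(),ys.max());return xs.mean(),ys.mean()
red=cen((r>120)&(g<70)&(b<70),280,320,155,190)
blk=cen((r<50)&(g<50)&(b<50),170,200,140,170)
lid=cen((r>g+15)&(r<150)&(g<90),215,250,180,225)
for p,z in((red,.045),(blk,.045),(lid,.040)): print(p,ray("top",p,z))
im=cv2.imread("pics/scene0.png").astype(int);b,g,r=im[...,0],im[...,1],im[...,2]
red=cen((r>90)&(g<60)&(b<60),200,230,190,220);print(red,ray("scene",red,.04))
E
```

```text
85 294 304 166 175
68 180 193 151 169
222 217 248 192 224
(np.float64(298.91764705882355), np.float64(170.0705882352941)) [ 0.6077 -0.1048  0.045 ]
(np.float64(184.63235294117646), np.float64(156.23529411764707)) [0.6455 0.2058 0.045 ]
(np.float64(231.25225225225225), np.float64(205.3108108108108)) [0.512  0.0786 0.04  ]
47 210 218 198 203
(np.float64(214.19148936170214), np.float64(200.38297872340425)) [ 0.6066 -0.1043  0.04  ]
```

```bash
sleep 0
```

```text
(no output)
```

View pics/top0z.png

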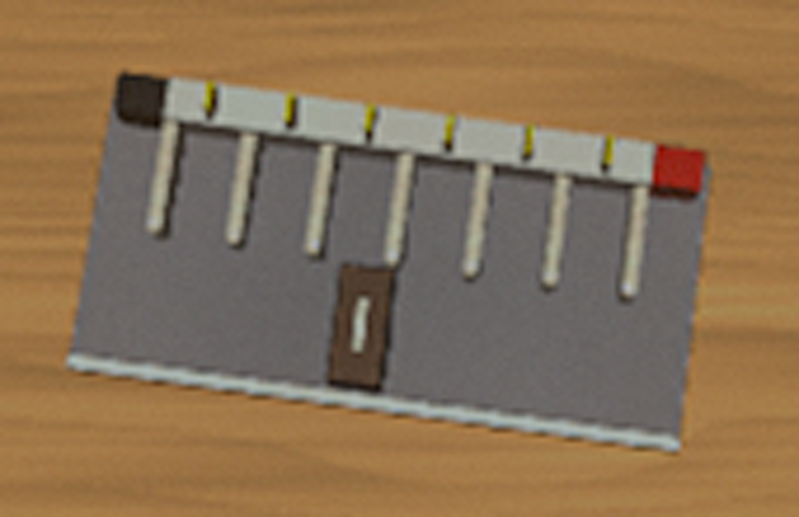

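View pics/scene0z.png

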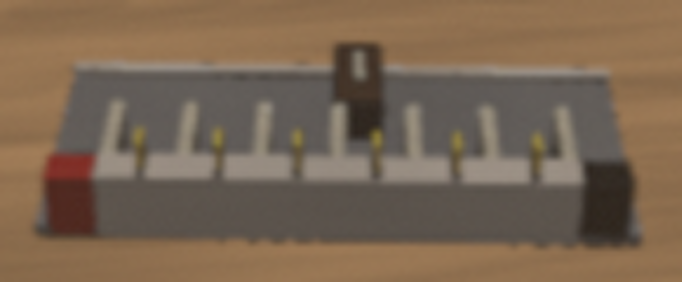

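Emit:
jog_arm(
  series=[
    [0, 0.73, 0, 0, 0, -3.34, -1],
    [0, 0.73, 0, 0, 0, -3.34, -1],
    [0, 0.73, 0, 0, 0, -3.34, -1],
    [0, 0.73, 0, 0, 0, -3.34, -1],
    [0, 0.73, 0, 0, 0, -3.34, -1],
    [0, 0.73, 0, 0, 0, -3.34, -1],
    [0, 0.73, 0, 0, 0, -3.34, -1],
    [0, 0.73, 0, 0, 0, -3.34, -1],
    [0, 0.73, 0, 0, 0, -3.34, -1],
    [0, 0.73, 0, 0, 0, -3.34, -1],
  ],
)

```text
t: 0.98
eef_pos: [0.4634, 0.2672, 0.2499]
orientation: [-90.0, 0.0, 29.6]
force: [-0.1, 0.5, 0.1]
opening: -0.0
```

Emit:
jog_arm(
  series=[
    [0, 0.73, 0, 0, 0, -3.34, -1],
    [0, 0.73, 0, 0, 0, -3.34, -1],
    [0, 0.73, 0, 0, 0, -3.34, -1],
    [0, 0.73, 0, 0, 0, -3.34, -1],
    [0, 0.73, 0, 0, 0, -3.34, -1],
    [0, 0.73, 0, 0, 0, -3.34, -1],
    [0, 0.73, 0, 0, 0, -3.34, -1],
    [0, 0.73, 0, 0, 0, -3.34, -1],
    [0, 0.73, 0, 0, 0, -3.34, -1],
    [0, 0.73, 0, 0, 0, -3.34, -1],
  ],
)

```text
t: 1.82
eef_pos: [0.5381, -0.0528, 0.25]
orientation: [-90.0, 0.0, -6.9]
force: [0.3, 0.3, 0.2]
opening: 0.0
```

```bash
python3 - <<'E'
from h import *
o=get_obs();print(o['t'],o['eef_pos'],o['orientation'],o['joint_positions'],o['force'],o['opening'])
np.save("wc1.npy",get_calibration("wrist"),allow_pickle=True)
cv2.imwrite("pics/wrist1.png",snapshot("wrist")[:,:,::-1])
E
```

```text
1.8167 [ 0.5381 -0.0528  0.25  ] [-90.0052   0.019   -6.9462] [-5.601  15.213   1.3194 76.1255 -0.0047 91.3452] [0.2728 0.3437 0.2296] 2.1832651196047224e-05
```

View pics/wrist1.png

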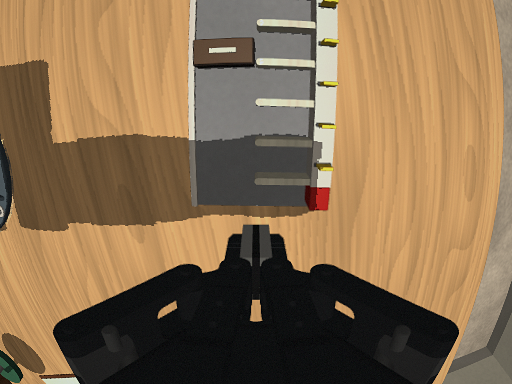

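```bash
python3 - <<'E'
from h import *
c=np.load("wc1.npy",allow_pickle=True).item()
im=cv2.imread("pics/wrist1.png").astype(int);b,g,r=im[...,0],im[...,1],im[...,2]
ps=[]
R=lambda u,z:ray("wrist",u,z,c)
# red top
m=((r>100)&(g<60)&(b<60)).astype(np.uint8)
n,l,s,ce=cv2.connectedComponentsWithStats(m)
for i in range(1,n):
    if s[i,4]>30: print("red",s[i],ce[i],R(ce[i],.045))
m=((r>140)&(g>120)&(b<60)).astype(np.uint8)
n,l,s,ce=cv2.connectedComponentsWithStats(m)
for i in range(1,n):
    if s[i,4]>8: print("tab",s[i],ce[i],R(ce[i],.062))
# lid brown
m=((r>g+10)&(r<120)&(r>40)&(g<70)).astype(np.uint8);m[:, :190]=0;m[:,260:]=0;m[75:]=0
ys,xs=np.nonzero(m);pts=np.c_[xs,ys].astype(np.float32);print(len(xs),cv2.minAreaRect(pts),xs.min(),xs.max(),ys.min(),ys.max())
m=((r>170)&(g>170)&(b>150)).astype(np.uint8);
sub=m[40:60,205:240];ys,xs=np.nonzero(sub);u=(xs.mean()+205,ys.mean()+40);print("ridge",u,R(u,.044),(xs.min()+205,xs.max()+205))
cv2.imwrite("pics/w1z.png",cv2.resize(im[0:230,180:350].astype(np.uint8),None,fx=2.6,fy=2.6,interpolation=cv2.INTER_CUBIC))
E
```

```text
red [315 188  15  22 264] [322.0303 198.3902] [ 0.6113 -0.103   0.045 ]
tab [333  40   6   3  12] [335.9167  40.9167] [0.6383 0.0746 0.062 ]
tab [324  82  12   4  15] [329.0667  83.9333] [0.6253 0.0285 0.062 ]
tab [322 125  12   4  16] [327.3125 126.9375] [ 0.6191 -0.0172  0.062 ]
tab [328 125   8   4  10] [332.2 125.6] [ 0.6246 -0.0162  0.062 ]
tab [321 167  12   3  13] [326.1538 167.3846] [ 0.6146 -0.0613  0.062 ]
186 ((222.67552185058594, 50.50261306762695), (24.96708869934082, 59.48970031738281), 87.99044799804688) 193 252 38 64
ridge (np.float64(222.2), np.float64(49.49166666666667)) [0.5173 0.0799 0.044 ] (np.int64(209), np.int64(235))
```

View pics/w1z.png

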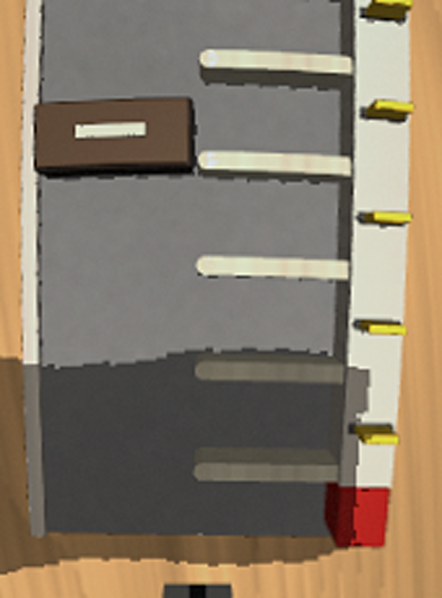

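Emit:
jog_arm(
  series=[
    [0, 0, 0, 3.0, 0, -1.2, -1],
    [0, 0, 0, 3.0, 0, -1.2, -1],
    [0, 0, 0, 1.7, 1, -0.8, -1],
    [0, 0, 0, 0, 3, 0, -1],
    [0, 0, 0, 0, 3, 0, -1],
    [0, 0, 0, 0, 3, 0, -1],
    [0, 0, 0, 0, 3, 0, -1],
    [0, 0, 0, 0, 2, 0, -1],
    [0, 0, 0, 0, 0, 0, -1],
    [0, 0, 0, 0, 0, 0, -1],
  ],
)

```text
t: 2.7
eef_pos: [0.61, -0.0919, 0.0996]
orientation: [-90.0, 0.1, -6.8]
force: [0.4, -0.7, 0.9]
opening: 0.003
```

```bash
cat >> h.py <<'E'
O=np.array([.549,.0615]);th=np.radians(-6.9);Rr=np.array([[np.cos(th),-np.sin(th)],[np.sin(th),np.cos(th)]])
def rack(p): return np.r_[Rr.T@(np.array(p)[:2]-O)*1000,p[2]*1000]
def world(x,y,z): return np.r_[O+Rr@np.array([x,y])/1000,z/1000]
def st():
    o=get_obs();print(round(o['t'],2),"rack",rack(o['eef_pos']).round(1),o['orientation'].round(2),"F",o['force'].round(1),round(o['opening'],3))
E
python3 - <<'E'
from h import *
st()
im=snapshot("scene")[:,:,::-1];cv2.imwrite("pics/s2.png",cv2.resize(im[120:225,190:350],None,fx=5,fy=5,interpolation=cv2.INTER_CUBIC))
p=get_obs()['eef_pos'];print([(d,(proj("scene",p-[0,0,d])-[190,120])*5) for d in(0,.019,.032)])
np.save("wc2.npy",get_calibration("wrist"),allow_pickle=True)
cv2.imwrite("pics/w2.png",snapshot("wrist")[:,:,::-1])
E
```

```text
2.7 rack [  79.  -144.9   99.6] [-90.     0.15  -6.77] F [ 0.4 -0.7  0.9] 0.003
[(0, array([134.1957, 313.0998])), (0.019, array([137.085 , 342.5194])), (0.032, array([139.0236, 362.2581]))]
```

View pics/s2.png

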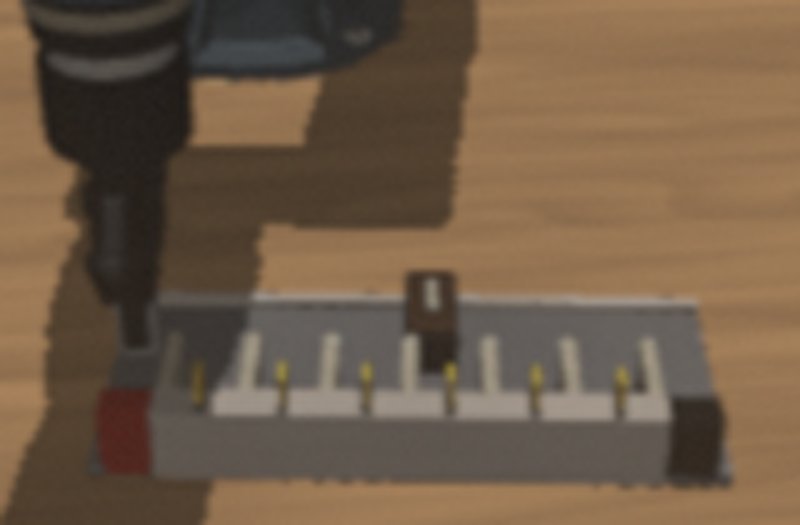

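View pics/w2.png

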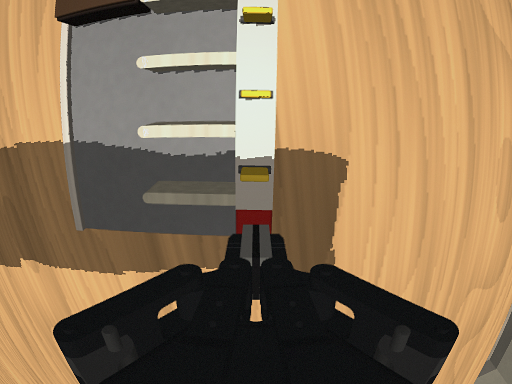

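Emit:
jog_arm(
  series=[
    [0, 0, 0, 0, 1.2, 0, -1],
    [0, 0, 0, 0, 1.2, 0, -1],
    [0, 0, 0, 0, 0, 0, -1],
    [0, 0, 0, 0, 0, 0, -1],
    [0, 0, 0, 0, 0, 1, -1],
    [0, 0, 0, 0, 0, 1, -1],
    [0, 0, 0, 0, 0, 1, -1],
    [0, 0, 0, 0, 0, 1, -1],
    [0, 0, 0, 0, 0, 1, -1],
    [0, 0, 0, 0, 0, 0, -1],
  ],
)

```text
t: 3.63
eef_pos: [0.6171, -0.0398, 0.0766]
orientation: [-89.9, -0.0, -6.6]
force: [0.6, 3.2, 3.4]
opening: 0.002
```

```bash
python3 - <<'E'
from h import *
st()
im=snapshot("scene")[:,:,::-1];cv2.imwrite("pics/s3.png",cv2.resize(im[120:225,190:350],None,fx=5,fy=5,interpolation=cv2.INTER_CUBIC))
E
```

```text
3.63 rack [ 79.8 -92.3  76.6] [-89.94  -0.03  -6.64] F [0.6 3.2 3.4] 0.002
```

View pics/s3.png

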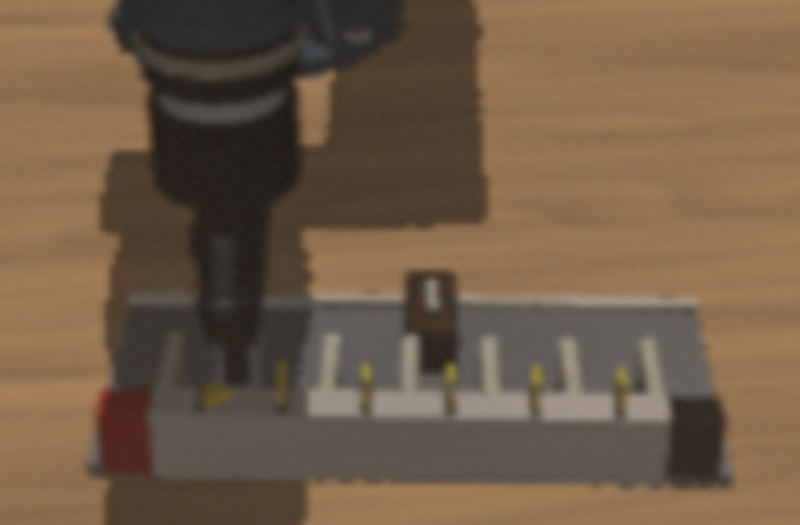

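Emit:
jog_arm(
  series=[
    [0, 0, 0, 0, 0, 1, -1],
    [0, 0, 0, 0, 0, 1, -1],
    [0, 0, 0, 0, 0, 1, -1],
    [0, 0, 0, 0, 0, 1, -1],
    [0, 0, 0, 0, 0, 1, -1],
    [0, 0, 0, 0, 0, 1, -1],
    [0, 0, 0, 0, 0, 1, -1],
    [0, 0, 0, 0, 0, 0.9, -1],
    [0, 0, 0, 0, 0, 0, -1],
    [0, 0, 0, 0, 0, 0, -1],
  ],
)

```text
t: 4.52
eef_pos: [0.6261, 0.037, 0.0764]
orientation: [-90.0, -0.0, -6.7]
force: [0.2, 0.5, 2.6]
opening: 0.001
```

```bash
python3 - <<'E'
from h import *
st()
im=snapshot("scene")[:,:,::-1];cv2.imwrite("pics/s4.png",cv2.resize(im[120:225,190:350],None,fx=5,fy=5,interpolation=cv2.INTER_CUBIC))
E
```

```text
4.52 rack [ 79.5 -15.1  76.4] [-89.98  -0.01  -6.7 ] F [0.2 0.5 2.6] 0.001
```

View pics/s4.png

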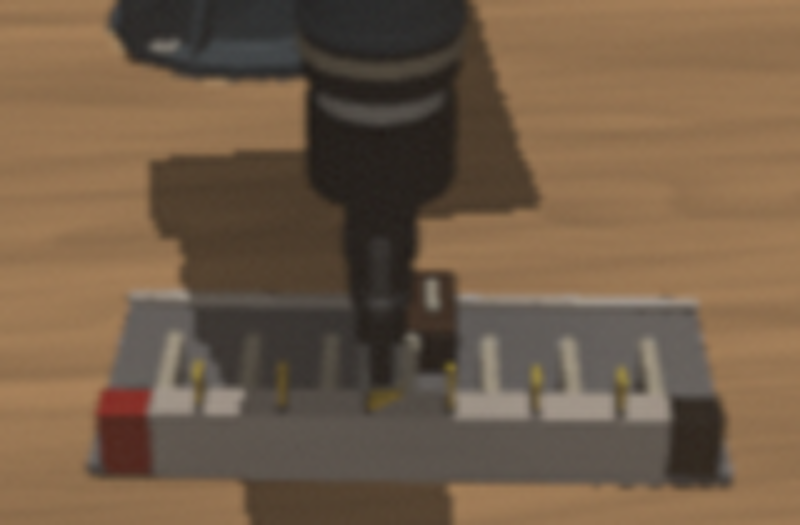

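Emit:
jog_arm(
  series=[
    [0, 0, 0, 0, -3, 0, -1],
    [0, 0, 0, 0, -3.3, 0, -1],
    [0, 0, 0, -3.2, 0, 1.9, -1],
    [0, 0, 0, -3.2, 0, 1.9, -0.6],
    [0, 0, 0, -3.2, 0, 1.9, -0.6],
    [0, 0, 0, -1.9, 0, 1.3, -0.6],
    [0, 0, 0, 0, 0, 0, -0.6],
    [0, 0, 0, 0, 3, 0, -0.6],
    [0, 0, 0, 0, 3, 0, -0.6],
    [0, 0, 0, 0, 0, 0, -0.6],
  ],
)

```text
t: 5.4
eef_pos: [0.5175, 0.1181, 0.0752]
orientation: [-90.1, 0.3, -6.8]
force: [-1.0, -0.4, 0.3]
opening: 0.204
```

```bash
python3 - <<'E'
from h import *
st()
im=snapshot("scene")[:,:,::-1];cv2.imwrite("pics/s5.png",cv2.resize(im[120:225,190:350],None,fx=5,fy=5,interpolation=cv2.INTER_CUBIC))
cv2.imwrite("pics/w5.png",snapshot("wrist")[:,:,::-1])
E
```

```text
5.4 rack [-38.1  52.4  75.2] [-90.13   0.34  -6.79] F [-1.  -0.4  0.3] 0.204
```

View pics/s5.png

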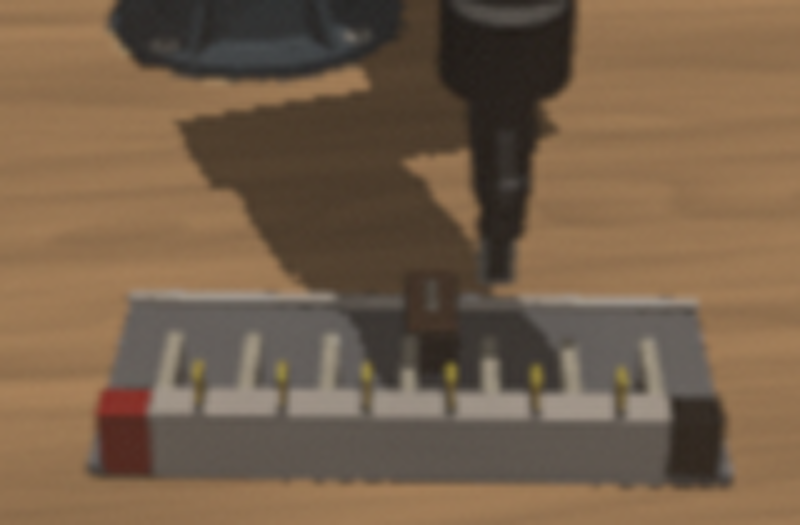

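View pics/w5.png

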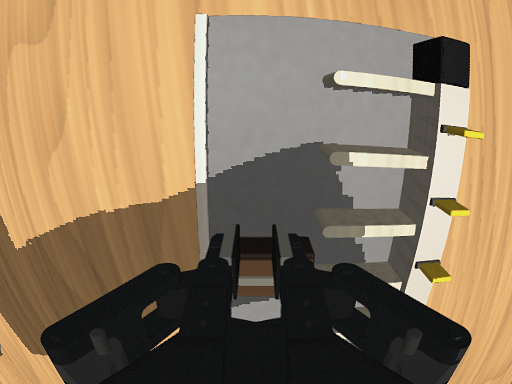

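Emit:
jog_arm(
  series=[
    [0, 0, 0, 0.3, 1, 0.2, -0.6],
    [0, 0, 0, 0, 1.1, 0, -0.6],
    [0, 0, 0, 0, 1.1, 0, -0.6],
    [0, 0, 0, 0, 1.1, 0, -0.6],
    [0, 0, 0, 0, 0, 0, -0.6],
    [0, 0, 0, 0, 0, 0, -0.6],
    [0, 0, 0, 0, 0, -0.4, -0.6],
    [0, 0, 0, 0, 0, -0.4, -0.6],
    [0, 0, 0, 0, 0, -0.4, -0.6],
    [0, 0, 0, 0, 0, -0.4, -0.6],
  ],
)

```text
t: 6.33
eef_pos: [0.5216, 0.1045, 0.0369]
orientation: [-90.0, -0.1, -6.8]
force: [0.6, 3.4, 1.7]
opening: 0.201
```

```bash
python3 - <<'E'
from h import *
st()
im=snapshot("scene")[:,:,::-1];cv2.imwrite("pics/s6.png",cv2.resize(im[120:225,190:350],None,fx=5,fy=5,interpolation=cv2.INTER_CUBIC))
cv2.imwrite("pics/w6.png",snapshot("wrist")[:,:,::-1])
E
```

```text
6.33 rack [-32.3  39.4  36.9] [-89.98  -0.05  -6.77] F [0.6 3.4 1.7] 0.201
```

View pics/s6.png

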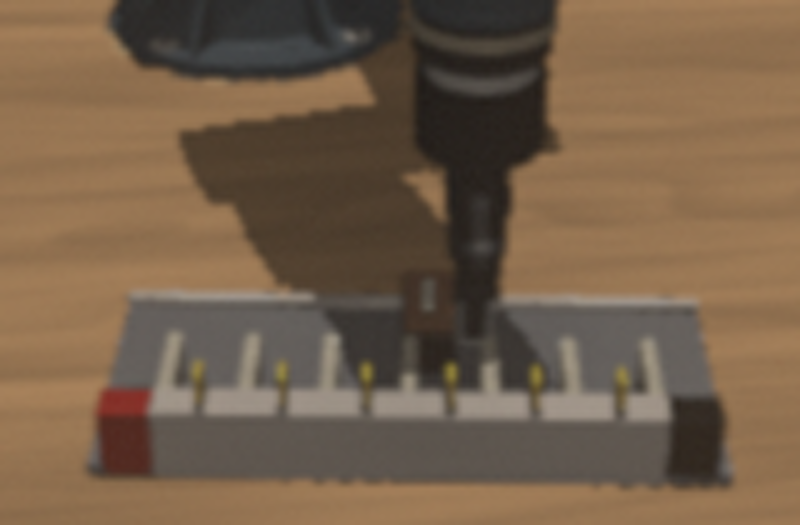

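Emit:
jog_arm(
  series=[
    [0, 0, 0, 0, 0, -0.4, -0.6],
    [0, 0, 0, 0, 0, -0.4, -0.6],
    [0, 0, 0, 0, 0, -0.4, -0.6],
    [0, 0, 0, 0, 0, -0.4, -0.6],
    [0, 0, 0, 0, 0, -0.4, -0.6],
    [0, 0, 0, 0, 0, -0.4, -0.6],
    [0, 0, 0, 0, 0, -0.4, -0.6],
    [0, 0, 0, 0, 0, 0, -0.6],
    [0, 0, 0, 0, 0, 0, -0.6],
    [0, 0, 0, 0, 0, 0, -0.6],
  ],
)

```text
t: 7.27
eef_pos: [0.5178, 0.0769, 0.0361]
orientation: [-90.0, 0.0, -6.8]
force: [0.5, -0.5, -0.1]
opening: 0.204
```

```bash
python3 - <<'E'
from h import *
st()
im=snapshot("scene")[:,:,::-1];cv2.imwrite("pics/s7.png",cv2.resize(im[120:225,190:350],None,fx=5,fy=5,interpolation=cv2.INTER_CUBIC))
im=snapshot("top")[:,:,::-1];cv2.imwrite("pics/t7.png",cv2.resize(im[135:245,155:325],None,fx=4.7,fy=4.7,interpolation=cv2.INTER_CUBIC))
E
```

```text
7.27 rack [-32.8  11.5  36.1] [-90.03   0.03  -6.78] F [ 0.5 -0.5 -0.1] 0.204
```

View pics/s7.png

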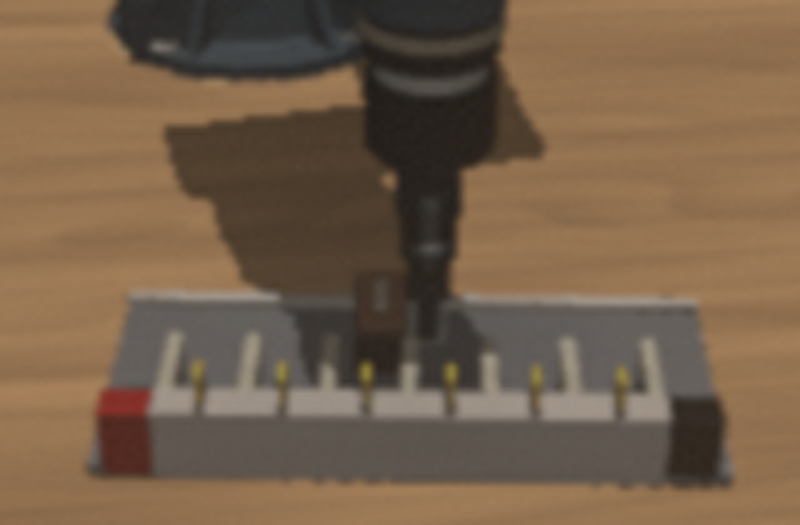

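View pics/t7.png

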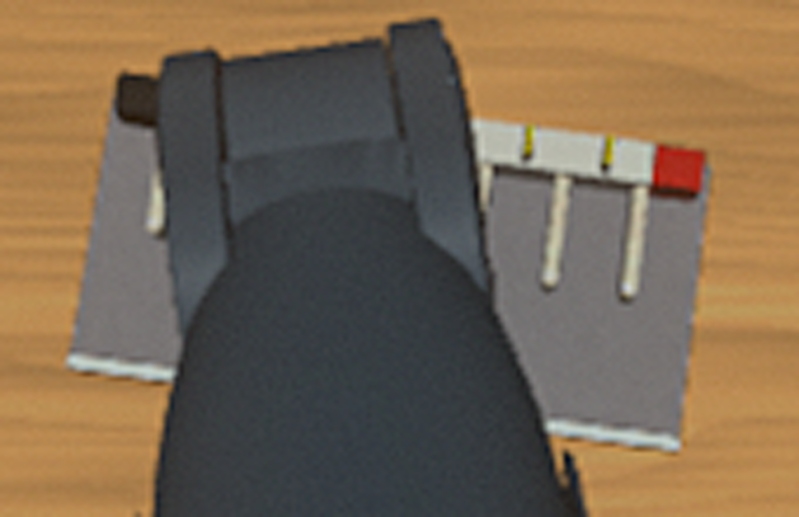

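```bash
python3 - <<'E'
from h import *
for i in("s2","s6","s7"):
    im=cv2.imread(f"pics/{i}.png").astype(int)[268:318,340:475]
    s=im.sum(2);ys,xs=np.nonzero((s>400)) if i=="s2" else np.nonzero((im[...,0]>60+0*s)&(s>s.min()+170))
    u=np.array([xs.mean()+340,ys.mean()+268]);v=(u+.5)/5-.5+[190,120];print(i,len(xs),u,rack(ray("scene",v,.044)))
print((proj("scene",world(-35,-23,44))-[190,120])*5)
E
```

```text
s2 256 [390.375  295.4492] [-28.3954  -9.9364  44.    ]
s6 0 [nan nan] [nan nan nan]
s7 754 [464.4045 285.0332] [-40.2815  34.8436  44.    ]
[366.7908 287.4536]<stdin>:5: RuntimeWarning: Mean of empty slice.
  ret = ret.dtype.type(ret / rcount)
```

Emit:
jog_arm(
  series=[
    [0, 0, 0, 0, 0, -0.4, -0.6],
    [0, 0, 0, 0, 0, -0.35, -0.6],
    [0, 0, 0, 0, 0, 0, -0.6],
    [0, 0, 0, 0, 0, 0, -0.6],
    [0, 0, 0, 0, 0, 0, -0.6],
    [0, 0, 0, 0, 0, 0.6, -0.6],
    [0, 0, 0, 0, 0, 0.6, -0.6],
    [0, 0, 0, 0, -3, 0, -0.6],
    [0, 0, 0, 0, -3.2, 0, -0.8],
    [0, 0, 0, 0, -3.2, 0, -1],
  ],
)

```text
t: 8.2
eef_pos: [0.518, 0.0823, 0.131]
orientation: [-90.0, 0.1, -6.7]
force: [1.6, -0.0, 1.0]
opening: 0.006
```

Emit:
jog_arm(
  series=[
    [0, 0, 0, 0, -1.5, -3.2, -1],
    [0, 0, 0, -2.5, -1.5, -3.2, -1],
    [0, 0, 0, -2.5, 0, -3.2, -1],
    [0, 0, 0, -2, 0, 0, -1],
    [0, 0, 0, 0, 0, 0, -1],
    [0, 0, 0, 0, 0, 0, -1],
    [0, 0, 0, 0, 0, 0, -1],
    [0, 0, 0, 0, 0, 0, -1],
    [0, 0, 0, 0, 0, 0, -1],
    [0, 0, 0, 0, 0, 0, -1],
  ],
)

```text
t: 9.03
eef_pos: [0.4394, -0.004, 0.1595]
orientation: [-90.0, 0.0, -6.7]
force: [0.1, -0.2, -0.7]
opening: -0.003
```

```bash
python3 - <<'E'
from h import *
st()
np.save("wc8.npy",get_calibration("wrist"),allow_pickle=True)
im=snapshot("wrist")[:,:,::-1];cv2.imwrite("pics/w8.png",im)
c=np.load("wc8.npy",allow_pickle=True).item()
for q in [(-35,-23,44),(2,-46,38),(2,0,38),(80,-23,67),(-72,-23,14)]: print(q,proj("wrist",world(*q),c).round(1))
E
```

```text
9.03 rack [-101.   -78.2  159.5] [-90.01   0.02  -6.72] F [ 0.1 -0.2 -0.7] -0.003
(-35, -23, 44) [336.5 123.3]
(2, -46, 38) [373.1 150.7]
(2, 0, 38) [376.3  98.4]
(80, -23, 67) [464.1 134.9]
(-72, -23, 14) [288.1 119.3]
```

View pics/w8.png

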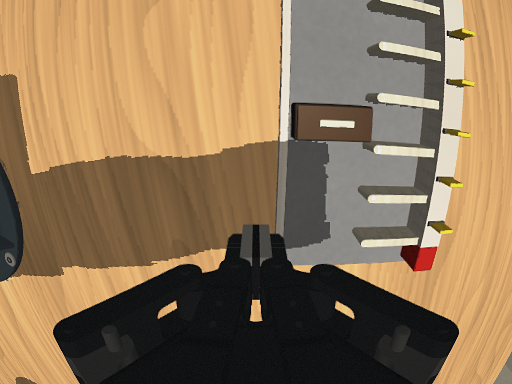

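```bash
python3 - <<'E'
from h import *
c=np.load("wc8.npy",allow_pickle=True).item()
im=cv2.imread("pics/w8.png").astype(int)
m=(im.min(2)>150);s=np.zeros_like(m);s[115:133,315:360]=m[115:133,315:360]
ys,xs=np.nonzero(s);u=(xs.mean(),ys.mean());print(u,rack(ray("wrist",u,.044,c)))
for w in(xs<xs.min()+5,xs>xs.max()-5): print(rack(ray("wrist",(xs[w].mean(),ys[w].mean()),.044,c)))
# noses / dividers midline at z 38
for x in (385,395,405,415):
    col=im[80:165,x].min(1)>150; i=np.nonzero(col)[0]+80
    g=np.split(i,np.nonzero(np.diff(i)>3)[0]+1)
    print(x,[rack(ray("wrist",(x,k.mean()),.038,c)).round(1)[:2] for k in g if len(k)>3])
E
```

```text
(np.float64(336.7420814479638), np.float64(123.32579185520362)) [-34.8181 -23.0274  44.    ]
[-47.3548 -22.9857  44.    ]
[-21.8457 -22.9587  44.    ]
385 [array([10.4,  2. ]), array([ 13.8, -44.9])]
395 [array([20.4,  1.5]), array([ 24., -45.])]
405 [array([30.7,  1.1]), array([ 34.7, -45. ])]
415 [array([41.4,  1.3]), array([ 45.8, -45.5])]
```

Emit:
jog_arm(
  series=[
    [0, 0, 0, 0.2, 0, 2.8, -1],
    [0, 0, 0, 0, 0, 2.75, -1],
    [0, 0, 0, 0, 3, 0, -1],
    [0, 0, 0, 0, 3, 0, -1],
    [0, 0, 0, 0, 3, 0, -1],
    [0, 0, 0, 0, 2, 0, -1],
    [0, 0, 0, 0, 1, 0, -1],
    [0, 0, 0, 0, 0, 0, -1],
    [0, 0, 0, 0, 0, 0, -1],
    [0, 0, 0, 0, 0, 0, -1],
  ],
)

```text
t: 9.92
eef_pos: [0.448, 0.0506, 0.0404]
orientation: [-90.0, -0.0, -6.8]
force: [-0.7, -0.5, -0.6]
opening: -0.002
```

```bash
python3 - <<'E'
from h import *
st()
im=snapshot("scene")[:,:,::-1];cv2.imwrite("pics/s9.png",cv2.resize(im[120:225,190:350],None,fx=5,fy=5,interpolation=cv2.INTER_CUBIC))
E
```

```text
9.92 rack [-98.9 -23.   40.4] [-89.99  -0.05  -6.76] F [-0.7 -0.5 -0.6] -0.002
```

View pics/s9.png

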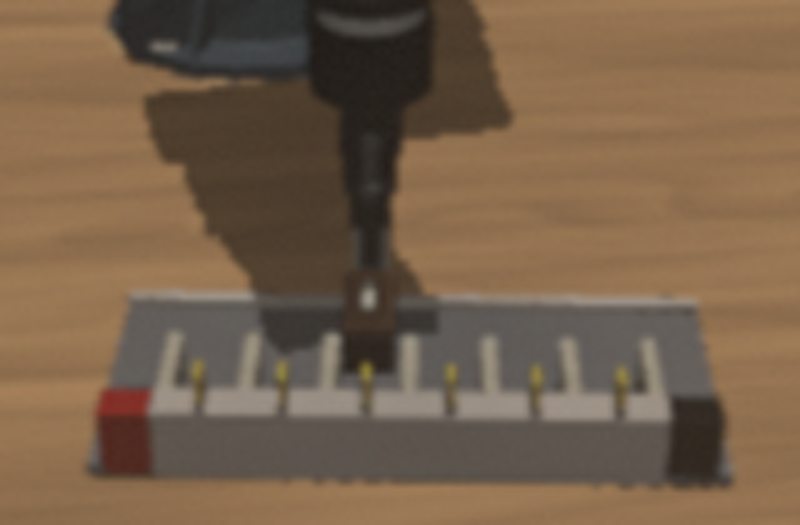

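Emit:
jog_arm(
  series=[
    [0, 0, 0, 0.4, 0.2, 0, -1],
    [0, 0, 0, 0.6, 0, 0, -1],
    [0, 0, 0, 0.6, 0, 0, -1],
    [0, 0, 0, 0.6, 0, 0, -1],
    [0, 0, 0, 0.6, 0, 0, -1],
    [0, 0, 0, 0.6, 0, 0, -1],
    [0, 0, 0, 0.6, 0, 0, -1],
    [0, 0, 0, 0.6, 0, 0, -1],
    [0, 0, 0, 0.4, 0, 0, -1],
    [0, 0, 0, 0, 0, 0, -1],
  ],
)

```text
t: 10.8
eef_pos: [0.4983, 0.0445, 0.0377]
orientation: [-90.0, -0.1, -6.8]
force: [-0.1, -1.0, 0.3]
opening: 0.0
```

```bash
python3 - <<'E'
from h import *
st()
im=snapshot("scene")[:,:,::-1];cv2.imwrite("pics/s10.png",cv2.resize(im[120:225,190:350],None,fx=5,fy=5,interpolation=cv2.INTER_CUBIC))
E
```

```text
10.8 rack [-48.3 -23.   37.7] [-90.    -0.06  -6.78] F [-0.1 -1.   0.3] 0.0
```

View pics/s10.png

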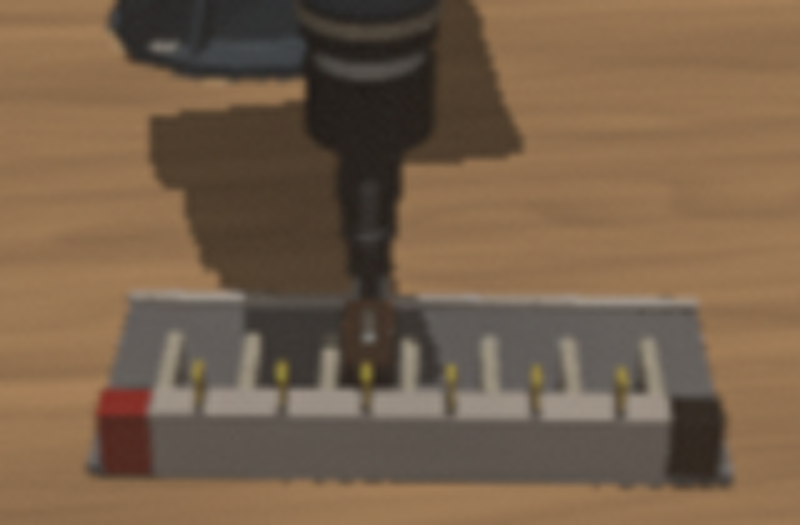

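Emit:
jog_arm(
  series=[
    [0, 0, 0, 0.5, 0, 0, -1],
    [0, 0, 0, 0.5, 0, 0, -1],
    [0, 0, 0, 0.5, 0, 0, -1],
    [0, 0, 0, 0.4, 0, 0, -1],
    [0, 0, 0, 0.3, 0, 0, -1],
    [0, 0, 0, 0.2, 0, 0, -1],
    [0, 0, 0, 0.2, 0, 0, -1],
    [0, 0, 0, 0.2, 0, 0, -1],
    [0, 0, 0, 0, 0, 0, -1],
    [0, 0, 0, 0, 0, 0, -1],
  ],
)

```text
t: 11.68
eef_pos: [0.5251, 0.0412, 0.0378]
orientation: [-90.0, -0.0, -6.8]
force: [0.6, -0.3, -0.7]
opening: -0.002
```

```bash
python3 - <<'E'
from h import *
st()
im=snapshot("scene")[:,:,::-1];cv2.imwrite("pics/s11.png",cv2.resize(im[120:225,190:350],None,fx=5,fy=5,interpolation=cv2.INTER_CUBIC))
print((proj("scene",world(33,-23,44))-[190,120])*5)
E
```

```text
11.68 rack [-21.3 -23.   37.8] [-90.    -0.03  -6.77] F [ 0.6 -0.3 -0.7] -0.002
[365.0618 351.5922]
```

View pics/s11.png

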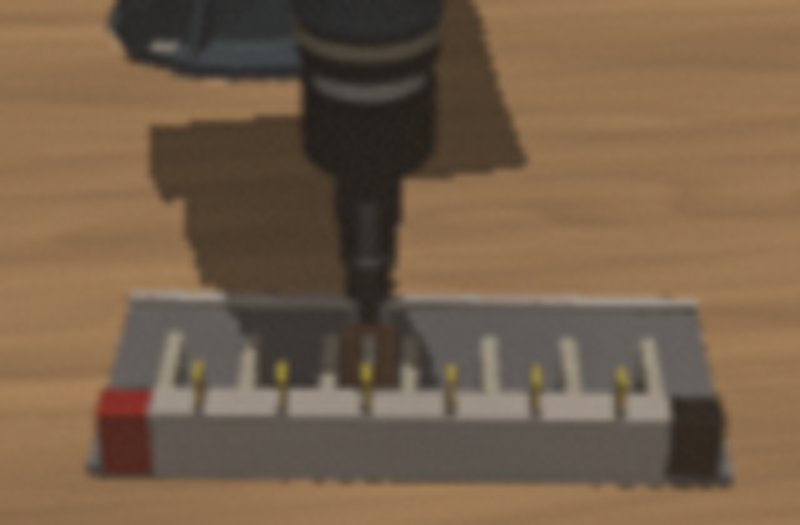

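Emit:
jog_arm(
  series=[
    [0, 0, 0, 0.1, 0, 0, -1],
    [0, 0, 0, 0.1, 0, 0, -1],
    [0, 0, 0, 0.1, 0, 0, -1],
    [0, 0, 0, 0.1, 0, 0, -1],
    [0, 0, 0, 0.1, 0, 0, -1],
    [0, 0, 0, 0, 0, 0, -1],
    [0, 0, 0, 0, 0, 0, -1],
    [0, 0, 0, 0, 0, 0, -1],
    [0, 0, 0, 0, 0, 0, -1],
    [0, 0, 0, 0, 0, 0, -1],
  ],
)

```text
t: 12.57
eef_pos: [0.5299, 0.0407, 0.0378]
orientation: [-90.0, -0.0, -6.8]
force: [-0.4, 0.5, -1.2]
opening: 0.002
```

```bash
python3 - <<'E'
from h import *
st()
im=snapshot("scene")[:,:,::-1];cv2.imwrite("pics/s12.png",cv2.resize(im[170:215,230:300],None,fx=10,fy=10,interpolation=cv2.INTER_CUBIC))
E
```

```text
12.57 rack [-16.4 -23.   37.8] [-90.    -0.02  -6.76] F [-0.4  0.5 -1.2] 0.002
```

View pics/s12.png

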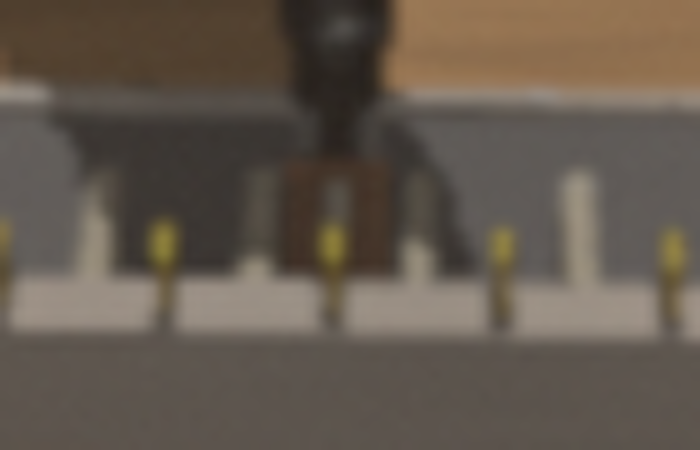

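Emit:
jog_arm(
  series=[
    [0, 0, 0, 0.1, 0, 0, -1],
    [0, 0, 0, 0.1, 0, 0, -1],
    [0, 0, 0, 0.1, 0, 0, -1],
    [0, 0, 0, 0, 0, 0, -1],
    [0, 0, 0, 0, 0, 0, -1],
    [0, 0, 0, 0, 0, 0, -1],
    [0, 0, 0, 0, 0, 0, -1],
    [0, 0, 0, 0, 0, 0, -1],
    [0, 0, 0, 0, 0, 0, -1],
    [0, 0, 0, 0, 0, 0, -1],
  ],
)

```text
t: 13.45
eef_pos: [0.5313, 0.0405, 0.0376]
orientation: [-90.0, 0.2, -6.8]
force: [-6.8, 1.8, 5.9]
opening: 0.0
```

Emit:
jog_arm(
  series=[
    [0, 0, 0, 0.1, 0, 0, -1],
    [0, 0, 0, 0.1, 0, 0, -1],
    [0, 0, 0, 0, 0, 0, -1],
    [0, 0, 0, 0, 0, 0, -1],
    [0, 0, 0, 0, 0, 0, -1],
    [0, 0, 0, 0, 0, 0, -1],
    [0, 0, 0, 0, 0, 0, -1],
    [0, 0, 0, 0, 0, 0, -1],
    [0, 0, 0, 0, 0, 0, -1],
    [0, 0, 0, 0, 0, 0, -1],
  ],
)

```text
t: 14.28
eef_pos: [0.5314, 0.0404, 0.0374]
orientation: [-90.0, 0.3, -6.7]
force: [-11.7, 2.9, 10.3]
opening: -0.004
```

```bash
python3 - <<'E'
from h import *
st()
im=snapshot("scene")[:,:,::-1];cv2.imwrite("pics/s13.png",cv2.resize(im[170:215,230:300],None,fx=10,fy=10,interpolation=cv2.INTER_CUBIC))
E
```

```text
14.28 rack [-14.9 -23.1  37.4] [-90.     0.33  -6.74] F [-11.7   2.9  10.3] -0.004
```

View pics/s13.png

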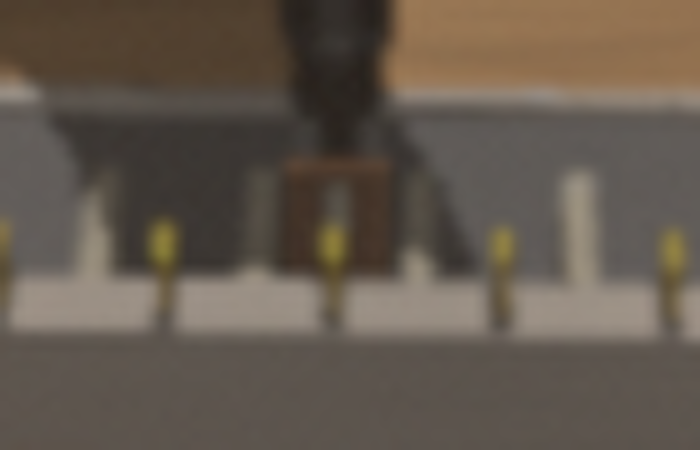

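Emit:
jog_arm(
  series=[
    [0, 0, 0, -0.5, 0, 0, -1],
    [0, 0, 0, -1, 0, 0, -1],
    [0, 0, 0, -2, 0, 0, -1],
    [0, 0, 0, -3, 0, 0, -1],
    [0, 0, 0, -2, -2, 0, -1],
    [0, 0, 0, 0, -3.5, 0, -1],
    [0, 0, 0, 0, -3.5, -2, -1],
    [0, 0, 0, 0, -3, -2.5, -1],
    [0, 0, 0, 0, 0, -1.5, -1],
    [0, 0, 0, 0, 0, 0, -1],
  ],
)

```text
t: 15.17
eef_pos: [0.4439, -0.0113, 0.1596]
orientation: [-90.0, -0.3, -6.9]
force: [-0.4, 0.1, -0.8]
opening: -0.0
```

Emit:
jog_arm(
  series=[
    [0, 0, 0, 0, 0, 0, -1],
    [0, 0, 0, 0, 0, 0, -1],
    [0, 0, 0, 0, 0, 0, -1],
    [0, 0, 0, 0, 0, 0, -1],
    [0, 0, 0, 0, 0, 0, -1],
    [0, 0, 0, 0, 0, 0, -1],
    [0, 0, 0, 0, 0, 0, -1],
    [0, 0, 0, 0, 0, 0, -1],
    [0, 0, 0, 0, 0, 0, -1],
    [0, 0, 0, 0, 0, 0, -1],
  ],
)

```text
t: 16.0
eef_pos: [0.4433, -0.0095, 0.1578]
orientation: [-90.0, -0.0, -6.8]
force: [0.3, -0.5, 0.2]
opening: -0.004
```

```bash
python3 - <<'E'
from h import *
st()
c=get_calibration("wrist")
im=snapshot("wrist")[:,:,::-1];cv2.imwrite("pics/w14.png",im)
t=snapshot("top")[:,:,::-1];cv2.imwrite("pics/t14.png",cv2.resize(t[135:245,155:325],None,fx=4.7,fy=4.7,interpolation=cv2.INTER_CUBIC))
t=snapshot("scene")[:,:,::-1];cv2.imwrite("pics/s14.png",t)
u0=proj("wrist",world(33,-23,44),c);print(u0)
x,y=u0.astype(int);m=im.astype(int).min(2)>140;s=np.zeros_like(m);s[y-9:y+10,x-22:x+22]=m[y-9:y+10,x-22:x+22]
ys,xs=np.nonzero(s);print(len(xs),xs.mean(),ys.mean(),rack(ray("wrist",(xs.mean(),ys.mean()),.044,c)))
for w in(xs<xs.min()+5,xs>xs.max()-5): print(rack(ray("wrist",(xs[w].mean(),ys[w].mean()),.044,c)))
E
```

```text
16.0 rack [-96.5 -83.1 157.8] [-90.01  -0.    -6.76] F [ 0.3 -0.5  0.2] -0.004
[405.5628 121.7923]
181 405.03867403314916 121.45303867403315 [ 32.4401 -22.7424  44.    ]
[ 20.4703 -22.7456  44.    ]
[ 44.9341 -22.6731  44.    ]
```

View pics/w14.png

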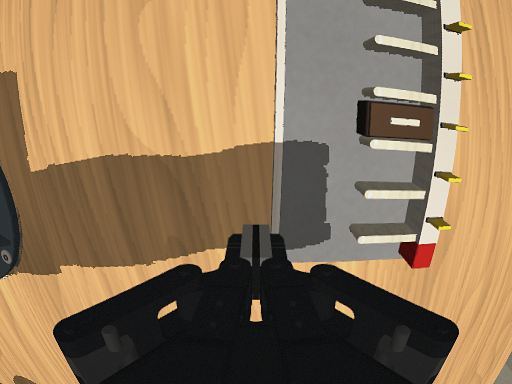

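View pics/t14.png

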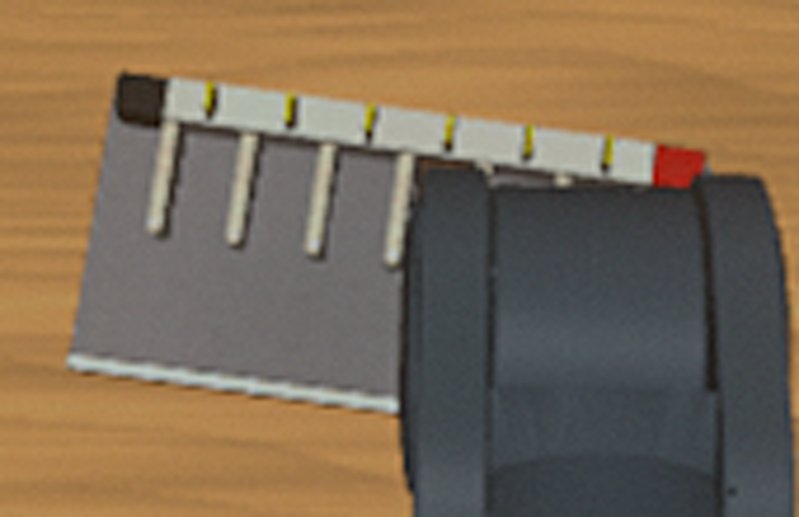

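View pics/s14.png

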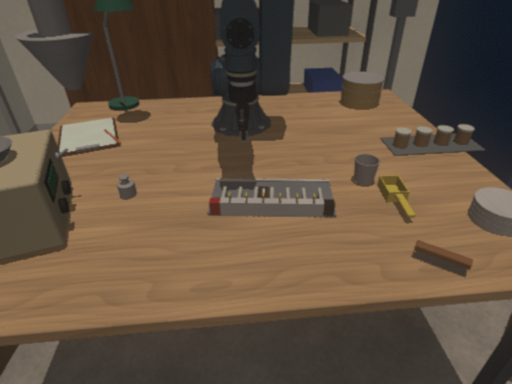

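```bash
python3 -c "
from h import *
st();print(sign_off())"
```

```text
16.15 rack [-96.4 -83.2 157.8] [-90.    -0.    -6.77] F [-0.3 -0.3  0.1] 0.005
the job is handed in; nothing more can be done
None
```

I ran a closed fingertip along the back rail from the red end, which is the rack's right end. It flicked the first, second and third tabs (tabs 6, 5 and 4), and I lifted off before tab 3. I then slid the cassette along the ledge to the third gap and pushed it in until it met the back rail, at about 12 N.

- **Cassette:** the last wrist picture puts its centre at rack (32.4, -22.7) mm against a home point of (33, -23). It looks square to the rail.
- **Tabs:** all six are upright again. I saw tabs 6 and 4 bent over in pictures. I took no picture of tab 5 while it was bent, but the fingertip crossed it at the same height.
- **Bystanders:** the cup, weight and scoop look the same as in the first scene picture. I compared these by eye and did not measure them.
- **Robot:** it stands clear, with the force reading near zero. I handed in at 16.15 s.

One check disagreed slightly. Where the finger stopped put the cassette's near end about 2 mm deeper than expected, using an estimated finger thickness. The picture measurement does not show this.

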